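Scrub the cleaning cups at the phone repair bench

ROBOT

A 6-joint arm with a two-finger parallel gripper is mounted at the origin on the work surface. World frame = base frame: x ahead of the robot, y to its left, z up, the work surface at z = 0. Lengths are in mm, angles in rad, forces in N, time in s.
With the tool pointing down it reaches from about 300 to 950 mm from the base axis. Payload 3.1 kg.
Tool frame: the origin (TCP) lies midway between the tips of the shut fingers; the grasp point (between the pads) lies 19 mm behind it (robot.grip_point_offset is the distance from the TCP to the grasp point, in mm); z points along the fingers, y is the line along which they close (so a half turn about z gives the same grasp; the last joint's range is limited). The gripper opens to 85 mm and grips with 20 to 120 N. Pads are 22 mm wide; open, the fingers measure 114 mm over their backs; the gripper's body (76 mm by 85 mm) begins 54 mm behind the grasp point. The pads swing forward as they close: fully open they stand 13 mm farther back than shut.
Start: joints at [-1.191, 0.308, 1.634, -0, 1.2, -0.07], TCP at [271.716, -562.852, 231.272] pointing down, gripper open.
Joint ranges: [-3.06, 3.06], [-0.79, 1.96], [0.05, 2.63], [-1.19, 4.34], [0.05, 2.64], [-2.94, 2.94]. Speed limits (rad/s): [2.79, 2.79, 3.14, 3.14, 3.14, 3.14].

INTERFACE

Orientations are given as a unit quaternion [x, y, z, w].
In Python, from cell import robot gives the robot as it stands. Calls block until the motion is done:
- robot.move_ptp(position, orientation): joint-space move of the TCP to a pose.
- robot.move_straight(position, max_speed=150, orientation=None): straight line of the TCP; orientation=None keeps the orientation; max_speed is the mean speed in mm/s.
- robot.set_joints(angles): joint-space move.
- robot.gripper_to(opening, f_grip=None): finger opening in mm; f_grip is the grip in N (None keeps the last); returns when the fingers have stopped.
- robot.pause(seconds).
- robot.ik(position, orientation): joint angles nearest the present ones, or None.
- robot.snapshot(name): name is "scene" or "top" or "wrist"; returns the picture (384x512x3 uint8, red, green, blue); there is no depth.
- robot.calibration(name): a dict with "vfov" (degrees; the focal length in pixels is half the picture's height over the tangent of half this angle, whatever the lens; pixels are square), "cx", "cy" (the principal point, pixels), "dist_coeffs" ([k1, k2, p1, p2, k3] as OpenCV has them; the pictures are not rectified), "camera_from_world" (4x4, takes a point from world to camera coordinates); the wrist camera has in their place "mount" (4x4, takes a point from camera to tool coordinates, whose origin is the TCP and whose axes are the flange's). Camera axes: x right, y down, z forward; pixel columns grow to the right and rows downward; lengths in mm; the calibration is good to about 2 mm. A picture is of the moment at which its call begins: read the wrist's pose just before it. calibration takes no time and is no camera call.
A pose or a line that the arm cannot do raises robot.IKError and nothing moves.
- robot.hand_in(): hands the job in; it is judged then, once.
Readings, each from a call of its own:
- robot.current_t(): time.
- robot.current_joint_positions(): joint angles.
- robot.current_dq(): joint speeds.
- robot.current_tau(): joint torques, N m.
- robot.current_ee_pos(): TCP position.
- robot.current_ee_rot(): TCP orientation.
- robot.current_ft_force(): force on the tool from outside, world axes, zero at the start.
- robot.current_wrist_torque(): the same for the moment, N m.
- robot.current_gripper_width(): finger opening in mm.
- robot.current_grip_force(): force on a finger pad.
Only numpy, scipy, OpenCV 4.12 (cv2) and the standard library are available. Lean on these libraries where they do the work, as an engineer would, in place of code of your own. Each camera call takes 0.05 s, during which the arm holds its last target. There are 200 camera calls.

TASK

Wet the long brush by pressing its bristle head down on the dish of the solvent pump until the dish stops, then scrub every steel cup on the bench, the tallest first and the shortest last: in each, push the brush to the bottom, draw it up past half the cup's height and push it to the bottom again. Then hang the brush back upright in its stand by its collar, and stand all the cups upright on the floor of the long, shallow draining tray. Leave the phone, the solder spool and the opening tool where they lie.

Things in the scene. Friction and masses are not known exactly. Their poses are not given: they have to be found in the camera images.
- cup_tall: the tall cleaning cup: plain steel, round, open at the top, straight-sided, 105 mm high, 64 mm outside diameter, wall 3 mm, floor 4 mm thick, 0.22 kg; loose on the bench, may be absent. Origin at the centre of its underside, z up towards its mouth. The cups differ only in size (105, 85 or 65 mm high).
- cup_mid: the middle cleaning cup: plain steel, round, open at the top, straight-sided, 85 mm high, 60 mm outside diameter, wall 3 mm, floor 4 mm thick, 0.22 kg; loose on the bench, may be absent. Origin at the centre of its underside, z up towards its mouth. The cups differ only in size (105, 85 or 65 mm high).
- cup_short: the short cleaning cup: plain steel, round, open at the top, straight-sided, 65 mm high, 56 mm outside diameter, wall 3 mm, floor 4 mm thick, 0.22 kg; loose on the bench, may be absent. Origin at the centre of its underside, z up towards its mouth. The cups differ only in size (105, 85 or 65 mm high).
- brush: the long brush, 200 mm: bristle head 24 mm across over the lowest 70 mm, thin steel stem, grey collar disc (52 mm across, 6 mm thick, underside 125 mm above the tip), then a square wooden handle 20 x 20 mm, 131 to 200 mm above the tip. Origin at the head's tip, z along the brush to the handle, x and y square to the handle's faces. It starts hanging upright in the stand by its collar. 0.09 kg.
- brush_tip (a point): lower end of the bristle head, on the brush's axis (the same point as the brush's origin)
- brush_collar (a point): centre of the underside of the brush's collar, 125 mm above the tip
- brush_grip (a point): middle of the brush's handle, 166 mm above the tip; grip here from above, the fingertips stay clear of the collar
- stand_hole (a point): centre of the square 36 x 36 mm hole in the brush stand's top plate, at the plate's upper face, 145 mm above the bench; x and y square to the hole's sides. Plate 72 (x) by 116 (y) mm on two side posts over a 100 x 120 mm base, nothing rises above it; fixed. The brush's head passes down through the hole and its collar rests on the plate.
- pump_dish (a point): centre of the upper face of the steel dish of the solvent pump, a white plastic bottle 74 mm across fixed to the bench. The dish is 60 mm across with a 3 mm lip, 128 mm above the bench when up, and sinks straight down on a spring by 12 mm to its stop (about 6 N).
- pump (a joint): how far the pump's dish is pressed down, m: 0 up, 0.012 at its stop; the spring returns it
- tray: the draining tray: grey plastic, long and shallow, open, 310 (x) by 125 (y) mm outside, walls 18 mm high and 5 mm thick, floor 5 mm thick, fixed to the bench. Origin at the centre of its underside.
- phone: bystander: an opened phone, 74 x 155 x 8 mm, lying on the bench; origin at the centre of its underside
- spool: bystander: a solder-wire spool on its flat side, 60 mm across, 40 mm high; origin at the centre of its underside
- opener: bystander: a slim case-opening tool, 145 mm long and 12 mm high, lying on the bench; origin under the middle of its 100 mm handle, blade towards +x
There are look-alikes about, which are no part of the job. Leave any green look-alike of the cup_short alone.

How it is judged (in metres and radians):
On the way, in this order (a step that is already met when the one before it is completed fails the run):
1. the dish of the solvent pump is pressed down to its stop with the brush's head (value of joint pump above 0.0105 m and distance between brush_tip and pump_dish below 0.03 m), for 0.1 s.
2. the brush's tip reaches the bottom of the tall cup (horizontal distance between brush_tip and cup_tall below 0.028 m and angle between cup_tall's own z axis and vertical below 0.3 rad and z of brush_tip in the frame of cup_tall below 0.018 m), for 0.05 s.
3. it is drawn up past half the tall cup's height (horizontal distance between brush_tip and cup_tall below 0.028 m and angle between cup_tall's own z axis and vertical below 0.3 rad and z of brush_tip in the frame of cup_tall above 0.0525 m), for 0.05 s.
4. it reaches the bottom of the tall cup again (all of step 2), for 0.05 s.
5. the brush's tip reaches the bottom of the middle cup (horizontal distance between brush_tip and cup_mid below 0.026 m and angle between cup_mid's own z axis and vertical below 0.3 rad and z of brush_tip in the frame of cup_mid below 0.018 m), for 0.05 s.
6. it is drawn up past half the middle cup's height (horizontal distance between brush_tip and cup_mid below 0.026 m and angle between cup_mid's own z axis and vertical below 0.3 rad and z of brush_tip in the frame of cup_mid above 0.0425 m), for 0.05 s.
7. it reaches the bottom of the middle cup again (all of step 5), for 0.05 s.
8. the brush's tip reaches the bottom of the short cup (horizontal distance between brush_tip and cup_short below 0.024 m and angle between cup_short's own z axis and vertical below 0.3 rad and z of brush_tip in the frame of cup_short below 0.018 m), for 0.05 s.
9. it is drawn up past half the short cup's height (horizontal distance between brush_tip and cup_short below 0.024 m and angle between cup_short's own z axis and vertical below 0.3 rad and z of brush_tip in the frame of cup_short above 0.0325 m), for 0.05 s.
10. it reaches the bottom of the short cup again (all of step 8), for 0.05 s.
At the end, for the whole second after the job is handed in: the brush hangs upright in the stand, its collar on the plate within 12 mm of the hole's centre; every cup present stands upright (within 0.1 rad) on the floor of the draining tray, inside its walls; the pump's dish is up; all at rest (distance between brush_collar and stand_hole below 0.012 m and angle between each of brush, cup_tall, cup_mid, cup_short's own z axis and vertical below 0.1 rad and linear speed of each of brush, cup_tall, cup_mid, cup_short below 0.02 m/s and value of joint pump below 0.003 m and z of cup_tall in the frame of tray between 0 and 0.01 m and x of cup_tall in the frame of tray between -0.122 and 0.122 m and y of cup_tall in the frame of tray between -0.0295 and 0.0295 m and z of cup_mid in the frame of tray between 0 and 0.01 m and x of cup_mid in the frame of tray between -0.124 and 0.124 m and y of cup_mid in the frame of tray between -0.0315 and 0.0315 m and z of cup_short in the frame of tray between 0 and 0.01 m and x of cup_short in the frame of tray between -0.126 and 0.126 m and y of cup_short in the frame of tray between -0.0335 and 0.0335 m); the robot touches nothing.
It fails at once if the phone is moved by more than 30 mm (distance of phone from where it was at the start of the episode above 0.03 m).
It fails at once if the solder spool is moved by more than 30 mm (distance of spool from where it was at the start of the episode above 0.03 m).
It fails at once if the opening tool is moved by more than 30 mm (distance of opener from where it was at the start of the episode above 0.03 m).
Of cup_tall, cup_mid, cup_short only 2 to 3 are there at a start; the rules pass over those that are not, and their reading is None.
At some moment in a run one of cup_tall, cup_mid, cup_short may be knocked a few centimetres aside while the robot is not near it.
It also fails if it takes over 210 s, if anything falls off the work surface, if the arm or the gripper's body presses on something with over 40 N, if the wrist force passes 120 N, or if a joint passes its speed limit or range.

## Working session

There is one attempt and no reset: what is moved stays moved. The work goes in short steps, each a Python script; the robot and the scene stay as the last script left them, time stands still between calls to the robot, and variables do not carry over. Pictures are saved under pics/ and viewed, at most 14 in all, crops included, and the job is handed in when it is done.

```bash
mkdir -p pics; ls
python3 - <<'E'
from cell import robot
import cv2
for n in ("scene","top"):
    cv2.imwrite(f"pics/{n}0.png",cv2.resize(robot.snapshot(n)[:,:,::-1],(800,600),interpolation=cv2.INTER_CUBIC))
    c=robot.calibration(n);print(n,c["vfov"],c["cx"],c["cy"],c["dist_coeffs"],c["camera_from_world"])
print(robot.calibration("wrist"),robot.current_ee_rot(),robot.current_t())
E
```

```text
pics
scene 53.61743803611807 251.65925253728432 192.98761693491494 [-0.03955167  0.          0.          0.          0.        ] [[ 8.14109691e-01  5.80516853e-01 -1.50198392e-02 -4.60178251e+02]
 [ 4.70014583e-01 -6.73891679e-01 -5.70049381e-01 -2.16611595e+02]
 [-3.41045017e-01  4.57023181e-01 -8.21473133e-01  1.26939056e+03]
 [ 0.00000000e+00  0.00000000e+00  0.00000000e+00  1.00000000e+00]]
top 42.673851579233414 258.52599952314085 190.16940068151035 [-0.079602  0.        0.        0.        0.      ] [[ 2.13985395e-02 -9.99718001e-01  1.02966333e-02 -1.43723194e+01]
 [-9.87605197e-01 -2.27388159e-02 -1.55302675e-01  6.17039655e+02]
 [ 1.55493014e-01 -6.84575807e-03 -9.87813271e-01  1.39490579e+03]
 [ 0.00000000e+00  0.00000000e+00  0.00000000e+00  1.00000000e+00]]
{'vfov': 61.43892513215298, 'cx': 261.9050481939208, 'cy': 195.82013180417667, 'dist_coeffs': array([-0.08042083,  0.        ,  0.        ,  0.        ,  0.        ]), 'mount': array([[ 8.18694114e-05, -9.66181026e-01, -2.57864729e-01,
         6.55809126e+01],
       [ 9.99999992e-01,  5.37660154e-05,  1.16036447e-04,
        -2.74031341e-01],
       [-9.82478540e-05, -2.57864736e-01,  9.66181023e-01,
        -1.43851356e+02],
       [ 0.00000000e+00,  0.00000000e+00,  0.00000000e+00,
         1.00000000e+00]])} [ 9.74816918e-01  2.23004098e-01 -1.56965347e-04 -1.06063129e-03] 0.1
```

View pics/scene0.png

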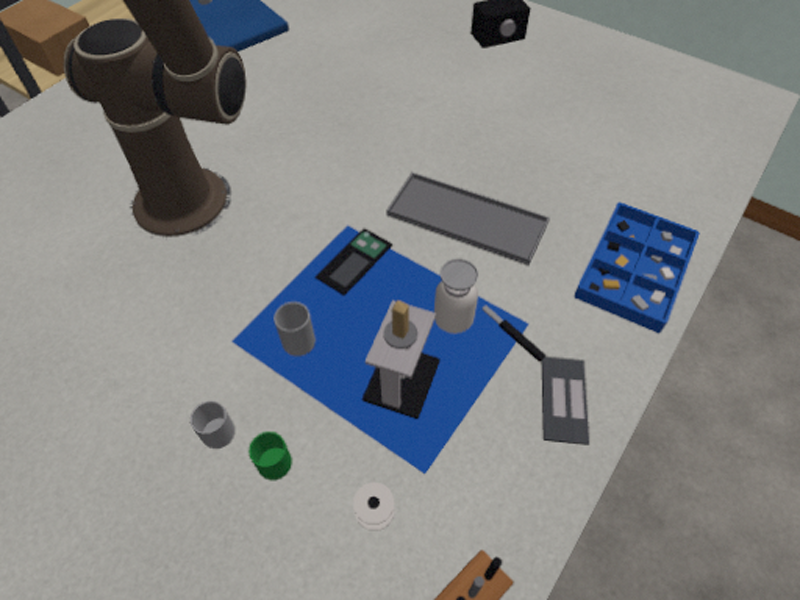

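View pics/top0.png

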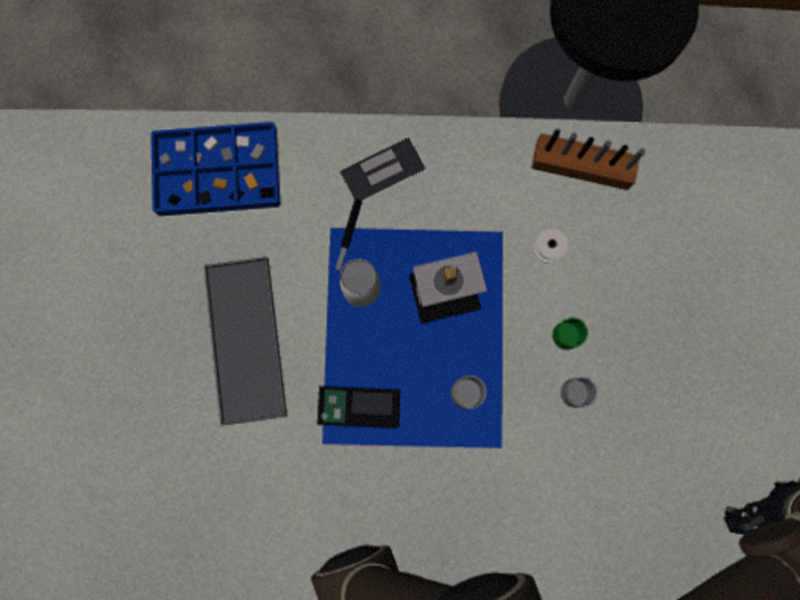

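The scene view shows two steel cups: one on the mat (rim at 294,319 in the scene view, 468,391 in the top view) and a smaller one (rim at 211,416 and 579,391). The green look-alike sits beside the smaller cup. The brush is in its stand (handle at 450,272 in the top view), the pump dish is at (360,277) and the tray is at the left. Next I triangulate these.

```bash
cat > h.py <<'E'
from cell import robot
import numpy as np, cv2
from scipy.spatial.transform import Rotation as R
from scipy.optimize import least_squares
def cam(n, pose=None):
    c=robot.calibration(n); f=192/np.tan(np.radians(c["vfov"]/2))
    K=np.array([[f,0,c["cx"]],[0,f,c["cy"]],[0,0,1]])
    if n=="wrist":
        p,q=pose; T=np.eye(4);T[:3,:3]=R.from_quat(q).as_matrix();T[:3,3]=p
        M=np.linalg.inv(T@c["mount"])
    else: M=c["camera_from_world"]
    return K,np.array(c["dist_coeffs"],float),np.array(M)
def proj(P,C):
    K,d,M=C; return cv2.projectPoints(np.array(P,float).reshape(-1,3),cv2.Rodrigues(M[:3,:3])[0],M[:3,3],K,d)[0].reshape(-1,2)
def tri(obs): # [(cam,(u,v))]
    r=least_squares(lambda X:np.concatenate([proj(X,C)[0]-p for C,p in obs]),[600,0,50]); return r.x,np.abs(r.fun).max()
def onplane(C,uv,z):
    K,d,M=C; n=cv2.undistortPoints(np.array(uv,float).reshape(-1,1,2),K,d).reshape(-1,2)
    D=np.c_[n,np.ones(len(n))]@M[:3,:3]; o=-M[:3,:3].T@M[:3,3]
    return o+D*((z-o[2])/D[:,2])[:,None]
def down(yaw): # tool z down, tool x at angle yaw in world
    return (R.from_euler('z',yaw)*R.from_euler('x',np.pi)).as_quat()
def snap(n,name,crop=None,view=True):
    pose=(robot.current_ee_pos(),robot.current_ee_rot()); im=robot.snapshot(n)[:,:,::-1]
    if view: cv2.imwrite(f"pics/{name}.png",cv2.resize(im,(800,600),interpolation=cv2.INTER_CUBIC))
    np.savez(f"pics/{name}.npz",im=im,p=pose[0],q=pose[1]); return im,cam(n,pose)
E
python3 - <<'E'
from h import *
S,T=cam("scene"),cam("top"); k=.64
for n,s,t in [("cup1 rim",(294,318),(468.5,391)),("cup2rim",(210.5,416),(579,391)),("green",(269,447),(571,332)),("handletop",(400.5,306),(451,270)),("collar",(401,332),(448.5,280)),("dish",(459,274),(358,277)),("spool",(375,503),(552,244))]:
    print(n,tri([(S,np.array(s)*k),(T,np.array(t)*k)]))
print("plate",onplane(T,np.array([(413,268),(478,253),(487,291),(423,306)])*k,145))
tr=onplane(T,np.array([(206,265),(268,258),(286,415),(222,424)])*k,18);print("tray",tr,tr.mean(0))
print("phone",onplane(T,np.array([(319,387),(399,389),(399,427),(318,425)])*k,8))
print("opener",onplane(T,np.array([(359,200),(339,270)])*k,6))
E
```

```text
cup1 rim (array([ 444.52058104, -119.39790737,   78.48506127]), np.float64(0.6352620154953854))
cup2rim (array([ 448.47892342, -325.10643593,   61.9754146 ]), np.float64(0.4304533895026452))
green (array([ 557.64177492, -310.24753006,   64.24136287]), np.float64(0.6093060146549192))
handletop (array([636.67493981, -76.56373945, 224.5384457 ]), np.float64(0.05017910749677412))
collar (array([634.60337471, -75.81018013, 151.96952729]), np.float64(0.6577575126790407))
dish (array([640.24822057,  83.49530358, 128.85171878]), np.float64(0.5530294691027962))
spool (array([ 730.94559359, -280.4326115 ,   39.52152623]), np.float64(0.8802856029706163))
plate [[ 654.3307215   -14.83900178  145.        ]
 [ 684.12543173 -129.44192519  145.        ]
 [ 616.26280628 -145.69970617  145.        ]
 [ 587.06536752  -33.65137619  145.        ]]
tray [[676.15898024 383.86185638  18.        ]
 [692.61250006 263.93871082  18.        ]
 [392.88248694 215.76862833  18.        ]
 [372.95348149 335.6386579   18.        ]] [533.65186218 299.80196336  18.        ]
phone [[447.12669344 156.64187561   8.        ]
 [446.82362095   4.66486901   8.        ]
 [375.4248092    3.07576381   8.        ]
 [375.66660223 155.95322261   8.        ]]
opener [[816.08366317  91.99549435   6.        ]
 [674.38481658 126.49630125   6.        ]]
```

Run:
```python
from h import *
robot.move_ptp([445,-220,330],down(.25))
snap("wrist","wc",view=True)
robot.move_ptp([636,-78,310],down(.25))
snap("wrist","ws")
print(robot.current_t(),robot.current_joint_positions())
```

```text
2.625 [-1.92000074e-01  2.79268656e-01  1.51044965e+00 -9.62893268e-04
  1.35213167e+00  1.13045866e+00]
```

View pics/ws.png

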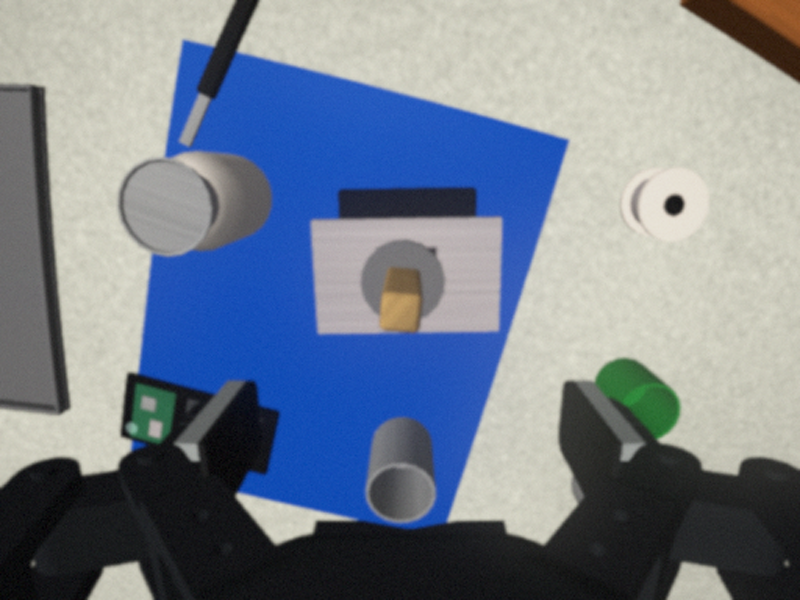

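View pics/wc.png

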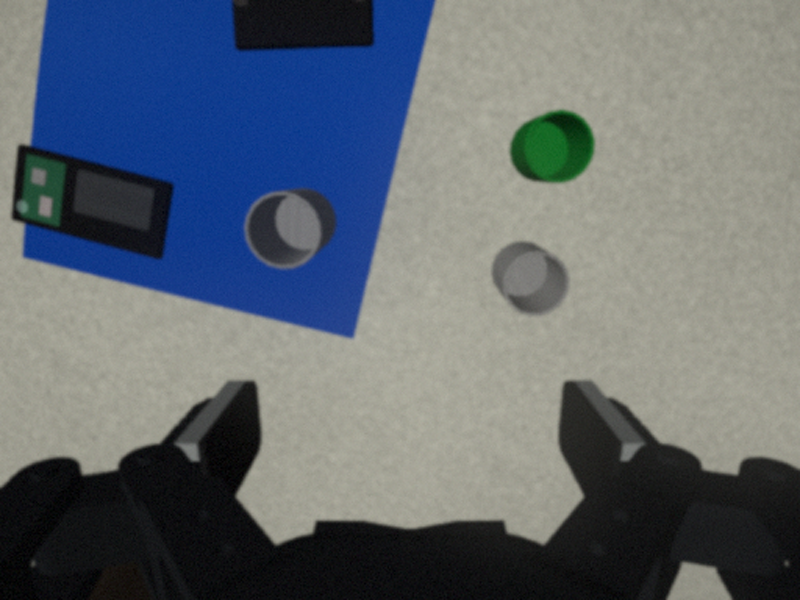

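The stand view shows the handle's top face centred at (400.5,312) and square to the image, with the dish centred at (168,206). The cup view shows the larger cup's rim at (283,230) and the short cup's rim at about (537,281), lower rim edge at (533,314).

```bash
cat >> h.py <<'E'
def load(name):
    d=np.load(f"pics/{name}.npz"); return d["im"],cam("wrist",(d["p"],d["q"]))
E
python3 - <<'E'
from h import *
S,T=cam("scene"),cam("top"); k=.64; ws=load("ws")[1]; wc=load("wc")[1]
for n,s,t,w,W in [("cup1",(294,318),(468.5,391),(283,230),wc),("cup2",(210.5,416),(579,391),(537,281),wc),("handle",(400.5,306),(451,270),(400.5,312),ws),("dish",(459,274),(358,277),(168,206),ws)]:
    print(n,tri([(S,np.array(s)*k),(T,np.array(t)*k),(W,np.array(w)*k)]))
print("cup1@85",onplane(wc,np.array([(283,230),(245,230),(321,230)])*k,85)," cup2@65",onplane(wc,np.array([(537,281)])*k,65))
print("handle top@220",onplane(ws,np.array([(400.5,312),(381,292),(421,292),(419.5,331),(380,330)])*k,220))
p=onplane(ws,np.array([(311,220),(503,217),(499,331),(318,333)])*k,145);print("plate",p,p.mean(0)); 
print("dish@131",onplane(ws,np.array([(168,206)])*k,131))
E
```

```text
cup1 (array([ 441.94554788, -119.01733078,   77.55290042]), np.float64(1.223558844377095))
cup2 (array([ 449.9089917 , -326.99352133,   67.39221337]), np.float64(1.1631497471517491))
handle (array([635.36719171, -74.79303808, 223.30080623]), np.float64(0.6815839141433457))
dish (array([640.67900266,  83.56220028, 128.46148576]), np.float64(0.6062893305310126))
cup1@85 [[ 442.33939423 -120.56529802   85.        ]
 [ 435.20541906  -91.69746088   85.        ]
 [ 449.46344229 -149.15722927   85.        ]]  cup2@65 [[ 449.45538384 -328.76731717   65.        ]]
handle top@220 [[634.25877727 -74.73639536 220.        ]
 [641.55660159 -63.3500543  220.        ]
 [646.24888877 -81.78873424 220.        ]
 [627.23545112 -86.00238067 220.        ]
 [622.99625345 -67.2914381  220.        ]]
plate [[ 656.44484172  -11.80300668  145.        ]
 [ 686.99231094 -124.46781145  145.        ]
 [ 616.80316939 -143.15760731  145.        ]
 [ 586.76001821  -30.59770971  145.        ]] [636.75008507 -77.50653379 145.        ]
dish@131 [[641.25732805  82.40652086 131.        ]]
```

```bash
cat >> h.py <<'E'
YAW=.25; G=[635,-75.5]; TIP=144  # tip z = TCP z - TIP
CUPS={"mid":((442.5,-119.8),(468,392)),"short":((449.5,-328),(578,392))}
def go(x,y,z,v=150,q=None): robot.move_straight([x,y,z],max_speed=v,orientation=q)
def press(x,y,z0,z1,fmax,step=2):
    f0=robot.current_ft_force()[2]; z=z0; d=0
    while z>z1 and d<fmax:
        z-=step; go(x,y,z,30); d=abs(robot.current_ft_force()[2]-f0)
    return z,d
def shift(cup,img,r=24,w=60):
    ref=cv2.imread("pics/top0.png"); new=cv2.resize(img,(800,600),interpolation=cv2.INTER_CUBIC)
    x,y=CUPS[cup][1]; t=ref[y-r:y+r,x-r:x+r]; a=new[y-r-w:y+r+w,x-r-w:x+r+w]
    m=cv2.matchTemplate(a,t,cv2.TM_CCOEFF_NORMED); _,s,_,l=cv2.minMaxLoc(m); d=np.array(l)-w
    C=cam("top"); p=onplane(C,np.array([(x,y),(x+d[0],y+d[1])])*.64,60)
    return (p[1]-p[0])[:2],s
E
python3 - <<'E'
from h import *
go(*G,310); go(*G,200); go(*G,164,60)
print("grip",robot.gripper_to(0,60),robot.current_gripper_width(),robot.current_grip_force())
go(*G,225,60)
go(*G,318); go(641,83,318); print(robot.current_ft_force())
for n in("scene",): snap(n,"a1")
im,_=snap("top","a1t",view=False)
print([shift(c,im) for c in CUPS],robot.current_t())
E
```

```text
grip False 19.326186857342933 58.76399276778102
[ 0.65853972 -0.56067396 -0.54070614]
[(array([0., 0.]), 0.9929036498069763), (array([0., 0.]), 0.99385005235672)] 8.3667
```

View pics/a1.png

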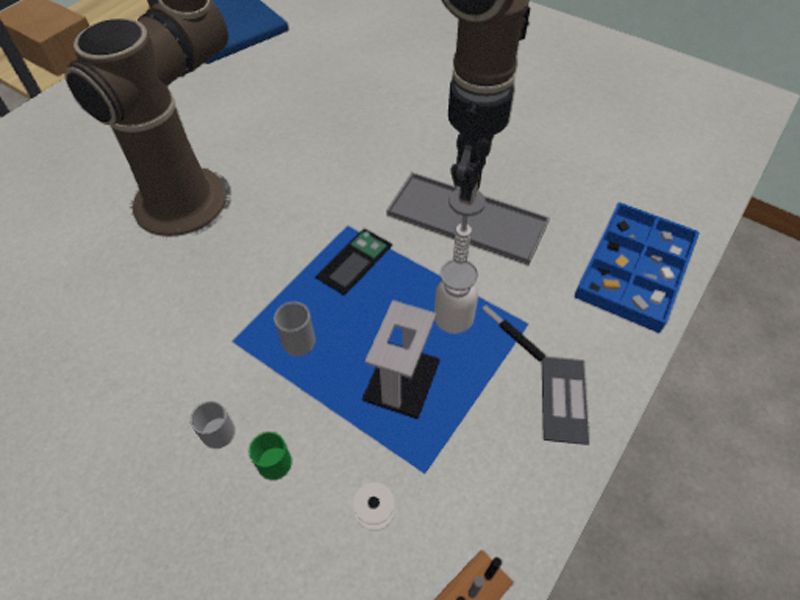

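The brush is held upright over the dish, and the stand hole is now visible at (403,335). Pressing the dish next.

Run:
```python
from h import *
go(641,83,280,100)
f0=robot.current_ft_force()[2]
for z in range(278,252,-2):
    go(641,83,z,30); d=robot.current_ft_force()[2]-f0; print(z,round(d,1),end="; ")
    if abs(d)>20: break
robot.pause(.3); print(robot.current_ee_pos(),robot.current_ft_force())
snap("scene","a2"); go(641,83,318); print(robot.current_ft_force(),robot.current_t())
```

```text
278 -0.0; 276 0.5; 274 -0.7; 272 1.2; 270 2.1; 268 3.0; 266 4.0; 264 4.9; 262 6.0; 260 6.6; 258 10.4; 256 16.6; 254 20.5; [642.96754951  83.15136377 259.92277591] [-2.57299588  0.16005139 19.35711292]
[ 0.01204175 -0.44634243 -2.429235  ] 13.075
```

```bash
cat > scrub.py <<'E'
from h import *
def scrub(cup,h):
    im,_=snap("top","s_"+cup,view=False); d,s=shift(cup,im); print(cup,"shift",d,s)
    if s<.9: return False
    x,y=np.array(CUPS[cup][0])+d
    go(x,y,318); go(x,y,h+TIP+12,100); go(x,y,170,80)
    print(press(x,y,170,142,8),robot.current_ee_pos(),robot.current_ft_force()); robot.pause(.25)
    go(x,y,TIP+h*.5+14,80); robot.pause(.2)
    go(x,y,170,80); print(press(x,y,170,142,8),robot.current_ee_pos()); robot.pause(.25)
    if cup=="short": snap("scene","in_"+cup)
    go(x,y,318); return True
E
python3 - <<'E'
from scrub import *
if scrub("mid",85): scrub("short",65)
im,_=snap("top","a3t"); print([shift(c,im) for c in CUPS],robot.current_t(),robot.current_ft_force())
E
```

```text
mid shift [ -3.24599618 -20.23777492] 0.8370859622955322
[(array([ -3.24599618, -20.23777492]), 0.8373779058456421), (array([0., 0.]), 0.9942334890365601)] 13.175 [-0.22748082  0.11916975 -0.68019203]
```

The middle cup may have been knocked, so I'll look at it.

View pics/a3t.png

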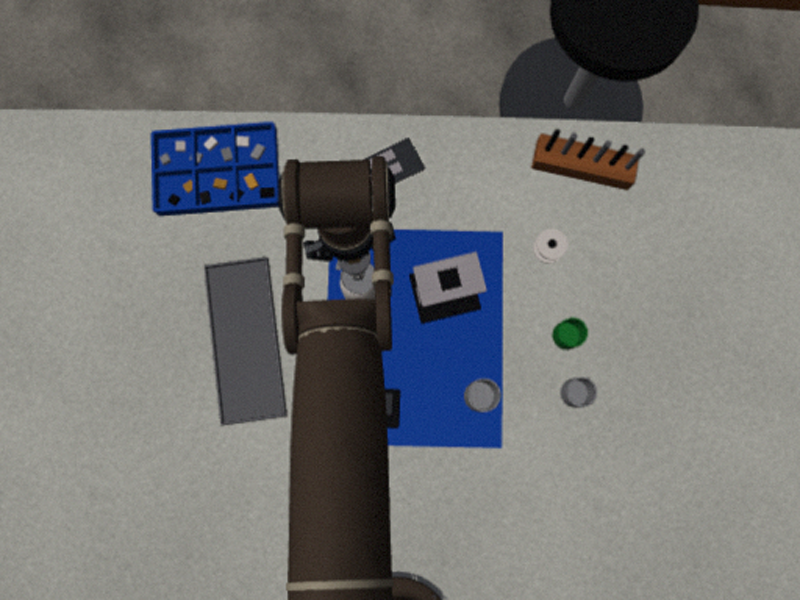

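Run:
```python
from h import *
snap("scene","a3s")
```

```text
(no output)
```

View pics/a3s.png

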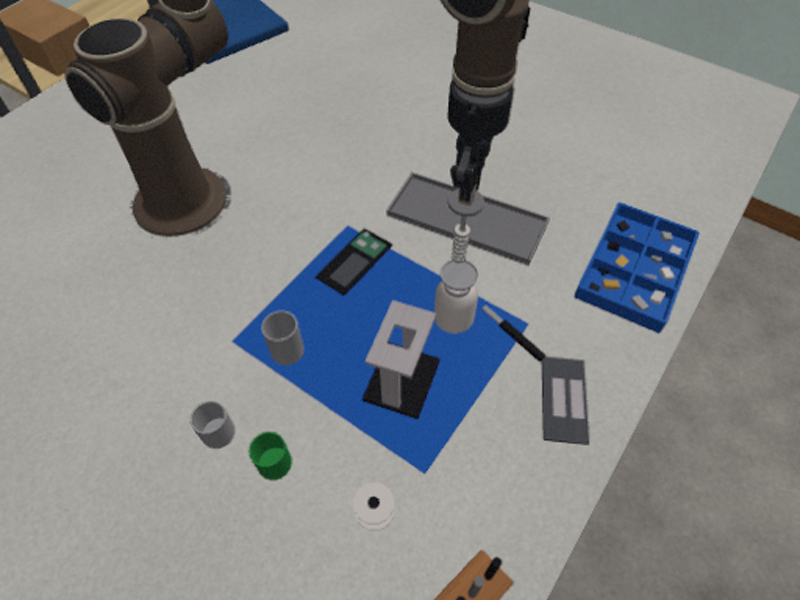

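The middle cup has been knocked but is still upright. Its rim is now at (482,395) in the top view and (281,326) in the scene view. I'll remeasure it, then scrub.

```bash
cp pics/a3t.png pics/top0b.png; sed -i 's#pics/top0.png#pics/top0b.png#' h.py
python3 - <<'E' | tee pos.txt
from h import *
S,T=cam("scene"),cam("top");k=.64
a=tri([(S,np.array((294,318))*k),(T,np.array((468.5,391))*k)])[0];b=tri([(S,np.array((281.5,326.5))*k),(T,np.array((482,394.5))*k)])[0]
n=np.array([442.5,-119.8])+(b-a)[:2]; print(b-a,n)
p=onplane(T,np.array((450,279))*k,145);print("hole",p)
s=open("h.py").read().replace('((442.5,-119.8),(468,392))',f'(({n[0]:.1f},{n[1]:.1f}),(482,395))');open("h.py","w").write(s)
E
python3 - <<'E'
from scrub import *
if scrub("mid",85): scrub("short",65)
im,_=snap("top","a4t",view=False); print([shift(c,im) for c in CUPS],robot.current_t(),robot.current_ft_force())
E
```

```text
[ -5.9663069  -24.69        -0.13121713] [ 436.5336931 -144.49     ]
hole [[636.15636271 -80.33740127 145.        ]]
mid shift [0. 0.] 0.995205283164978
(146, np.float64(11.919417943421555)) [ 437.45786689 -144.81570491  148.15535336] [-2.21505557  1.61944803 11.42974754]
(146, np.float64(13.151080303192241)) [ 437.49277727 -144.81619571  148.17239754]
short shift [109.02892191  13.85545112] 0.7591995596885681
[(array([-57.01276753, -59.03802111]), 0.36215895414352417), (array([109.02892191,  13.85545112]), 0.7612265944480896)] 26.8833 [-0.58419019 -0.37776326 -0.14630705]
```

Run:
```python
from scrub import *
go(620,60,318)
im,_=snap("top","a5t",view=False); print([shift(c,im) for c in CUPS])
if scrub("short",65):
    go(*G,318); im,_=snap("top","a6t"); print([shift(c,im) for c in CUPS],robot.current_t(),robot.current_ft_force()); snap("scene","a6s")
```

```text
[(array([0., 0.]), 0.9952117800712585), (array([0., 0.]), 0.9946452975273132)]
short shift [0. 0.] 0.9947706460952759
(146, np.float64(10.606342739798205)) [ 450.15071393 -328.51674952  148.20818203] [-1.89933605  1.85073238  9.61263993]
(146, np.float64(10.17724396414422)) [ 450.11725232 -328.51889875  148.18232729]
[(array([0., 0.]), 0.41018322110176086), (array([0., 0.]), 0.9948042631149292)] 45.3 [-0.29783877 -0.02613976  0.14473707]
```

View pics/in_short.png

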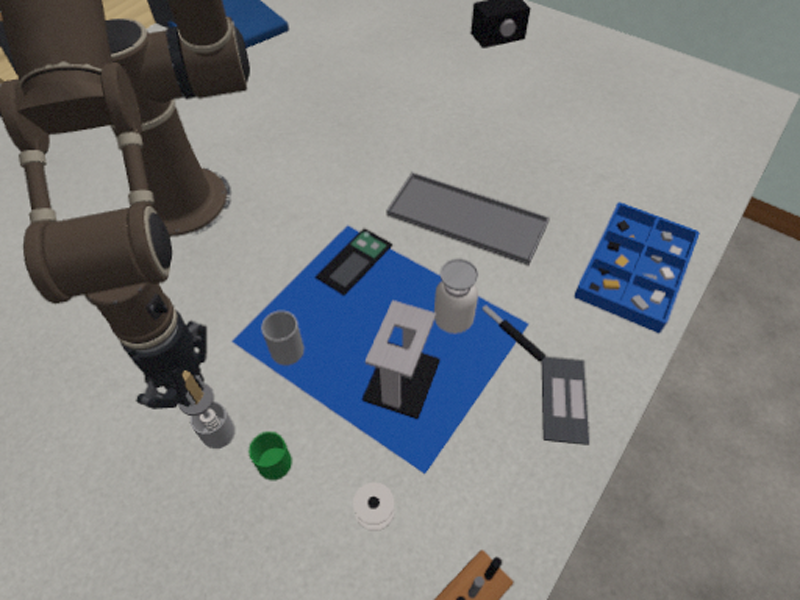

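View pics/a6s.png

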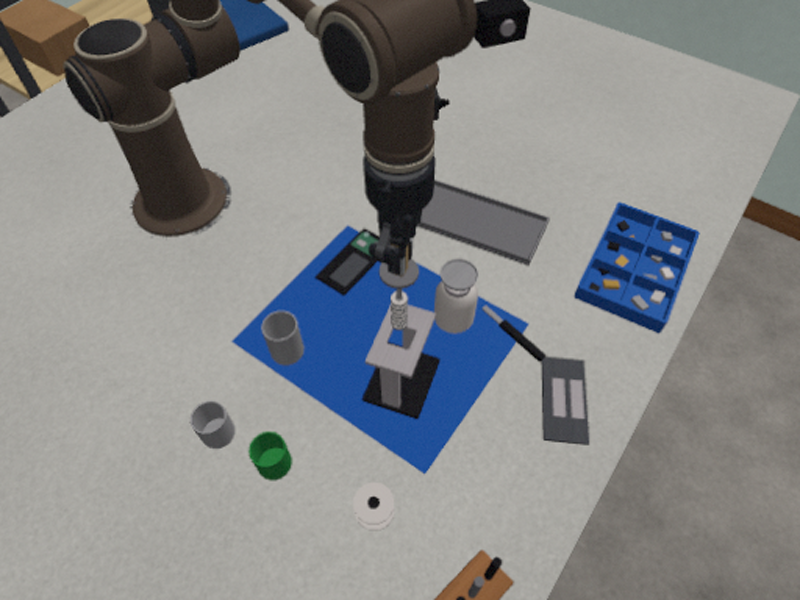

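The brush was inside the short cup at (205,415). It is now above the stand hole at (403,335). Hanging it back.

Run:
```python
from h import *
x,y=636,-78.2
go(x,y,300); go(x,y,285,50); f0=np.array(robot.current_ft_force())
z=285
while z>165.5:
    z-=4; go(x,y,max(z,165.5),50); d=np.array(robot.current_ft_force())-f0
    if np.linalg.norm(d)>6: print("contact",z,d); break
print(robot.current_ee_pos(),d)
if z<172:
    z1,f=press(x,y,z,162,3,1); print(z1,f)
    robot.gripper_to(45); robot.pause(.3); go(x,y,250,100); go(x,y,330)
    go(560,-200,330)
    snap("scene","a7")
print(robot.current_t())
```

```text
[635.73978183 -78.1262264  165.1257498 ] [0.76267734 0.23671388 0.96234572]
163 5.438104697894307
57.6
```

View pics/a7.png

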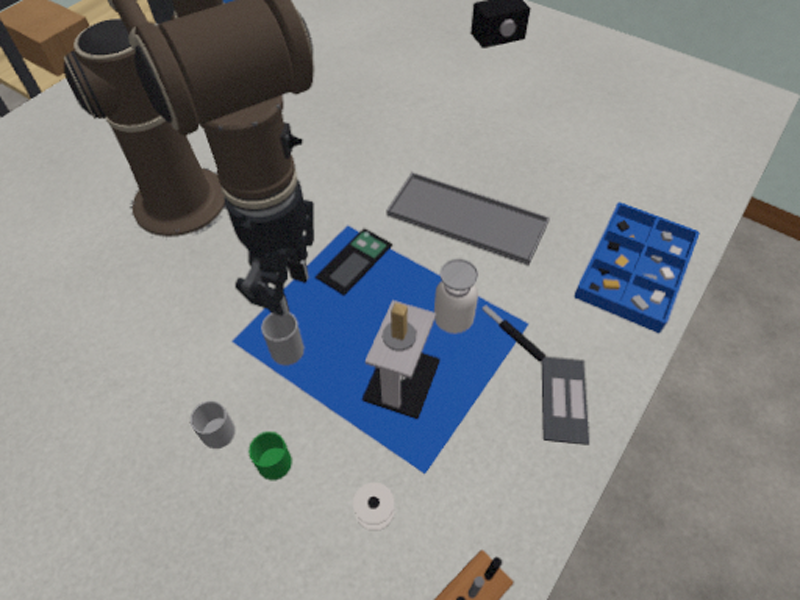

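The brush hangs upright by its collar (handle at 400,322) and both cups are in place. Moving the cups to the tray.

```bash
cat > place.py <<'E'
from h import *
TC=np.array([533.7,299.8]); TY=.16; U=np.array([np.cos(TY),np.sin(TY)])
def place(cup,ztcp,off):
    x,y=CUPS[cup][0]; qp=down(TY+np.pi/2)
    robot.move_ptp([x,y,230],down(.25)); robot.gripper_to(85); go(x,y,130); go(x,y,ztcp,60)
    robot.gripper_to(0,40); w=robot.current_gripper_width(); print(cup,"width",w)
    if w<50: return
    go(x,y,ztcp+20,60); go(x,y,240); px,py=TC+off*U
    robot.move_ptp([px,py,240],qp); go(px,py,ztcp+35,120); f0=robot.current_ft_force()[2]
    z=ztcp+13; go(px,py,z,50)
    while z>ztcp+1:
        z-=1; go(px,py,z,30); f=robot.current_ft_force()[2]-f0
        if f>4: break
    print("set",z-ztcp,f); robot.gripper_to(80); robot.pause(.2); go(px,py,ztcp+60,60); go(px,py,240)
E
python3 - <<'E'
from place import *
place("mid",27,70)
robot.move_ptp([470,-60,300],down(.25)); snap("top","b1t",view=False); im=np.load("pics/b1t.npz")["im"]; print(shift("short",im))
snap("scene","b1"); print(robot.current_t())
E
```

```text
mid width 59.716638487963564
set 5 7.002622393002905
(array([0., 0.]), 0.99424147605896)
74.0917
```

View pics/b1.png

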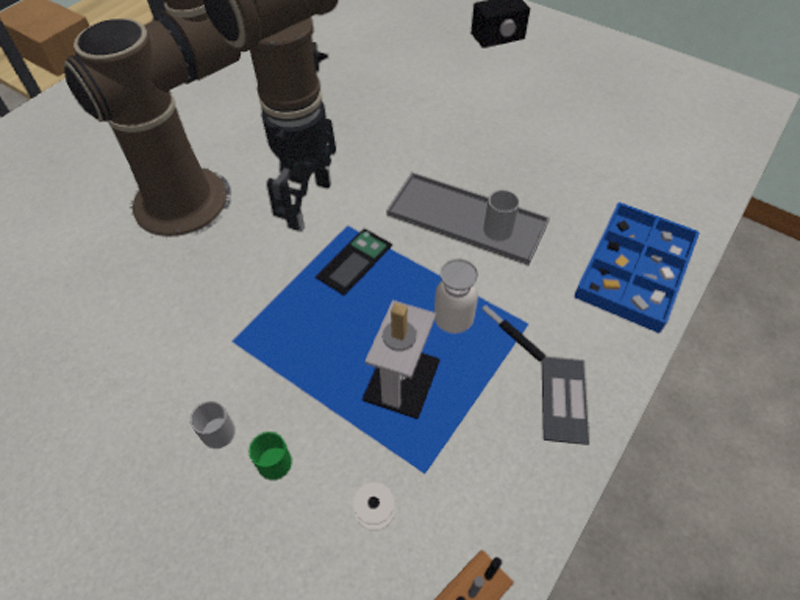

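The middle cup stands in the tray at (500,215). Next the short cup.

Run:
```python
from place import *
place("short",14,-70)
robot.move_ptp([300,-450,300],down(.25)); snap("scene","c1",view=False); snap("top","c1t",view=False)
a=np.load("pics/c1.npz")["im"][90:250,220:370]; b=np.load("pics/c1t.npz")["im"][140:300,120:330]
r=lambda i,s:cv2.resize(i,None,fx=s,fy=s,interpolation=cv2.INTER_CUBIC)
a=r(a,2.5);b=r(b,2);h=400;o=np.zeros((400,800,3),np.uint8);o[:a.shape[0],:a.shape[1]]=a;o[:b.shape[0],380:380+b.shape[1]]=b
cv2.imwrite("pics/c1m.png",o); print(robot.current_t())
```

```text
short width 56.20665005143196
set 5 6.630737678311993
92.9
```

View pics/c1m.png

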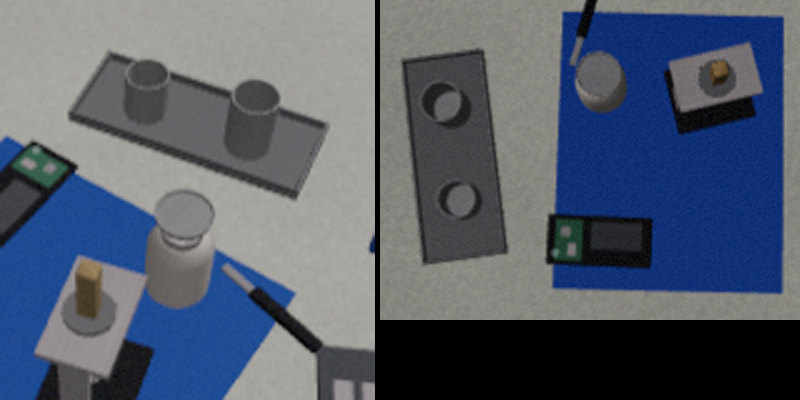

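Both cups stand upright near the tray's centreline, the brush hangs in its stand and the dish is up.

```bash
python3 -c "
from cell import robot
print(robot.hand_in())"
```

```text
the job is handed in; nothing more can be done
None
```

I handed the job in at about 93 s, with no verdict returned: the brush was wetted, both cups present (middle and short; no tall cup) scrubbed in order and stood upright in the tray, and the brush hung back in its stand. The middle cup got knocked mid-run, so I re-measured it before scrubbing.

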